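# Fetch the strayed studs from under the shelf and put them on the scale

## Robot

A 7-joint arm with a two-finger parallel gripper is mounted at the origin on the work surface. World frame = base frame: x ahead of the robot, y to its left, z up, the work surface at z = 0. Lengths are in mm, angles in rad, forces in N, time in s.
With the tool pointing down it reaches from about 400 to 850 mm from the base axis. Payload 4.5 kg.
Tool frame: the origin (TCP) lies at the very end of the fingers, on their centre line; the grasp point (between the pads) lies 19 mm behind it; z points along the fingers, y is the line along which they close (so a half turn about z gives the same grasp; the last joint's range is limited). The gripper opens to 88 mm and grips with 3 to 60 N. Pads are 18 mm wide; open, the fingers measure 123 mm over their backs; the gripper's body (75 mm by 187 mm) begins 45 mm behind the grasp point.
Start: joints at [1.148, 0.689, -0.195, 1.565, 0.157, 0.902, -0.215], TCP at [275.705, -560.928, 238.743] pointing down, gripper open.
Joint ranges: [-3.01, 3.01], [-0.46, 2.08], [-1.47, 1.51], [0.13, 2.56], [-1, 4.14], [0.04, 2.09], [-2.66, 2.66]. Speed limits (rad/s): [2.57, 2.57, 3.14, 3.14, 3.14, 3.14, 3.14].

## Interface

Orientations are given as a unit quaternion [x, y, z, w].
In Python, from cell import bot gives the robot as it stands.
- The arm moves only by the shell command python3 -m pendant 'ROWS' [FORCE]. ROWS is JSON, a list that holds one entry, the list of rows, each a list of 5 numbers: the closure, from -1 (fully open) to 1 (shut), then the shift along the tool's x, y, z in m, then the turn about the tool's z in rad. A call has 1 to 12 rows; each row is the pose to reach, as a shift and turn from the pose commanded when the call began, along the tool's axes at that moment; what a row does not reach only later rows make up. A row lasts 1/12 s, in which the tool goes at most 41.7 mm and 7.16 degrees, less where a joint would pass 70% of its speed; a pose out of reach is approached as far as the arm can. A call with a gripper value outside its range is refused whole. The fingers move at their own pace and stop on an object; FORCE is the grip in N (left out, the last holds). Time passes only in rows, so rows that repeat a pose let the fingers close. It gives the time, the measured TCP pose, the force, the opening and the grip force at its end, in the units of the state.
- bot.get_obs(): the state, without advancing time (a new reading comes with each control period).
- bot.grab_frame(name): name is "side" or "top"; returns the picture (480x640x3 uint8, red, green, blue); there is no depth.
- bot.camera_params(name): a dict with "fx", "fy", "cx", "cy" (pixels), "cam_to_world" (4x4, takes a point from camera to world coordinates). Camera axes: x right, y down, z forward; pixel columns grow to the right and rows downward; lengths in mm; the calibration is good to about 2 mm. A picture is of the moment at which its call begins. camera_params takes no time and is no camera call.
- bot.close_job(): hands the job in; it is judged then, once.
The state is a dict: "time_s": time; "qpos": joint angles; "dq": joint speeds; "joint_efforts": joint torques, N m; "tcp_pos": TCP position; "tcp_rot": TCP orientation; "ft_force": force on the tool from outside, world axes, zero at the start; "torque": the same for the moment, N m; "gripper_width": finger opening in mm; "grasp_force": force on a finger pad.
Only numpy, scipy, OpenCV 4.12 (cv2) and the standard library are available. Lean on these libraries where they do the work, as an engineer would, in place of code of your own. Each camera call takes 0.05 s, during which the arm holds its last target. There are 200 camera calls.

## Task

Two brass studs have rolled under the clear shelf: hold the flat scoop by its tail handle, slide it in under the shelf's lip until both studs ride on the pan, draw it out and put it down on the bench, quite clear of the shelf, and let go. Then take it again by the bail that crosses above the pan, carry it level, and set it down gently in the middle of the scale's platter with both studs still in it. Never touch the studs with the gripper, and leave the mallet, the wax tin and the awl where they lie.

Things in the scene. Friction and masses are not known exactly. Their poses are not given: they have to be found in the camera images.
- scoop: loose flat steel scoop, 0.32 kg, lying flat on the bench between shelf and scale, nose roughly towards the shelf. Origin on its underside at the middle of the pan; x towards the nose, z up. Pan floor 3 mm thick, x = -50 to +50 mm, 104 mm wide inside, 110 outside. Side walls 24 mm high from x = -50 to +35 mm, rear wall 36 mm high at x = -50 mm. Balances near the bail
- nose (a point): front edge of the scoop, at scoop x = +68 mm, y = 0, on its underside: from the pan floor a thin sloping lip 18 mm long comes down to the bench, full width
- tail (a point): grip point near the end of the scoop's tail handle, at scoop x = -140 mm, 29 mm above its underside. The handle is a level straight bar along scoop x, 18 mm wide and 14 mm high, from x = -52 to -164 mm, free bench below it
- bail (a point): middle of the scoop's bail, at scoop x = -12 mm, y = 0, 55 mm above its underside. A level bar along scoop y, 10 mm thick in x, 14 mm high (top 62 mm above the underside), 110 mm long, carried by a 14 mm wide strap from each side wall
- shelf: fixed riser shelf: clear sheet 6 mm thick, 125 mm deep, 260 mm wide, underside 75 mm above the bench, on four brass posts (10 mm thick, 122 mm either side of the middle). Origin on the bench below the middle of the lip; x points inwards from the lip, y along it, z up. Two small spools 30 mm high stand at the rear ends of the sheet, look only
- back_rail (a point): middle of the near face of the wooden rail between the shelf's rear posts, 115 mm in from the lip; the rail spans 7 to 21 mm above the bench. The scoop's nose passes under it; it stops the studs and the scoop's side walls (nose then 33 mm beyond this face)
- lip (a point): middle of the shelf's front edge (lip), 78 mm above the bench
- stud_a_mid (a point): centre of a loose brass stud, a round knob 30 mm across and 16 mm high with a bevelled underside, 45 g, lying under the shelf up to 30 mm short of the back rail; centre 8 mm above its foot
- stud_b_mid (a point): centre of the second stud, the same as the first, 36 to 50 mm from it (centre to centre) along the shelf
- platter (a point): centre of the top of the scale's square steel platter, 180 x 180 mm, 48 mm above the bench; fixed, does not sink. The grey scale body is 200 mm square with a low display on its far (+x) side
- mallet: bystander: mallet lying on the bench, white head 60 mm thick and 85 mm long, 140 mm wooden handle; origin under the head
- wax_tin: bystander: round aluminium tin 64 mm across and 40 mm high; origin under its middle
- awl: bystander: awl with a dark pear-shaped handle 38 mm thick, 130 mm long in all; origin under the butt
- scale: the counting scale itself, fixed, origin on the bench below the platter's centre
- stud_a: first stud, origin under its foot
- stud_b: second stud, origin under its foot

How it is judged (in metres and radians):
On the way, in this order (a step that is already met when the one before it is completed fails the run):
1. held by its tail handle, the scoop has both studs on its pan while its bail is still under the shelf (x of stud_a_mid in the frame of scoop between -0.05 and 0.052 m and y of stud_a_mid in the frame of scoop between -0.054 and 0.054 m and z of stud_a_mid in the frame of scoop between 0.002 and 0.022 m and x of stud_b_mid in the frame of scoop between -0.05 and 0.052 m and y of stud_b_mid in the frame of scoop between -0.054 and 0.054 m and z of stud_b_mid in the frame of scoop between 0.002 and 0.022 m and x of bail in the frame of shelf above 0 m and x of the grasp point in the frame of scoop below -0.052 m and contact force between the fingers and scoop above 0.5 N), for 0.1 s.
2. the scoop lies flat on the bench with both studs in it, its bail at least 60 mm out from the lip, let go (x of stud_a_mid in the frame of scoop between -0.05 and 0.052 m and y of stud_a_mid in the frame of scoop between -0.054 and 0.054 m and z of stud_a_mid in the frame of scoop between 0.002 and 0.022 m and x of stud_b_mid in the frame of scoop between -0.05 and 0.052 m and y of stud_b_mid in the frame of scoop between -0.054 and 0.054 m and z of stud_b_mid in the frame of scoop between 0.002 and 0.022 m and x of bail in the frame of shelf below -0.06 m and angle between scoop's own z axis and vertical below 0.09 rad and height (world z) of scoop below 0.005 m and contact force between the fingers and scoop below 0.1 N), for 0.2 s.
3. the scoop is lifted by its bail (grasp point within 35 mm of the bail's middle) at least 15 mm off the bench, both studs in it (x of stud_a_mid in the frame of scoop between -0.05 and 0.052 m and y of stud_a_mid in the frame of scoop between -0.054 and 0.054 m and z of stud_a_mid in the frame of scoop between 0.002 and 0.022 m and x of stud_b_mid in the frame of scoop between -0.05 and 0.052 m and y of stud_b_mid in the frame of scoop between -0.054 and 0.054 m and z of stud_b_mid in the frame of scoop between 0.002 and 0.022 m and height (world z) of scoop above 0.015 m and distance between the grasp point and bail below 0.035 m), for 0.2 s.
At the end, for the whole second after the job is handed in: The scoop stands flat on the scale's platter (tilt under 0.05 rad, underside within 4 mm of the platter's top), the middle of its pan within 35 mm of the platter's centre, let go and at rest, with both studs lying in the pan (x of stud_a_mid in the frame of scoop between -0.05 and 0.052 m and y of stud_a_mid in the frame of scoop between -0.054 and 0.054 m and z of stud_a_mid in the frame of scoop between 0.002 and 0.022 m and x of stud_b_mid in the frame of scoop between -0.05 and 0.052 m and y of stud_b_mid in the frame of scoop between -0.054 and 0.054 m and z of stud_b_mid in the frame of scoop between 0.002 and 0.022 m and horizontal distance between scoop and platter below 0.035 m and z of scoop in the frame of platter between -0.004 and 0.004 m and angle between scoop's own z axis and vertical below 0.05 rad and contact force between the fingers and scoop below 0.1 N and linear speed of scoop below 0.01 m/s and linear speed of each of stud_a, stud_b below 0.02 m/s); the robot touches nothing.
It fails at once if the gripper touches a stud (contact force between the fingers and stud_a above 0.3 N or contact force between the fingers and stud_b above 0.3 N).
It fails at once if the scoop is dropped or slammed on the scale (over 40 N) (contact force between scoop and scale above 40 N).
It fails at once if the scoop is tipped more than 0.45 rad (angle between scoop's own z axis and vertical above 0.45 rad).
It fails at once if the mallet, wax tin or awl is moved by more than 30 mm (distance of any of mallet, wax_tin, awl from where it was at the start of the episode above 0.03 m).
It also fails if it takes over 69 s, if anything falls off the work surface, if the arm or the gripper's body presses on something with over 40 N, if the wrist force passes 120 N, or if a joint passes its speed limit or range.

## Working session

There is one attempt and no reset: what is moved stays moved. The work goes in short steps, Python scripts to look and compute and a shell command to move; the robot and the scene stay as the last step left them, time stands still between calls to the robot, and variables do not carry over. Pictures are saved under pics/ and viewed, at most 11 in all, crops included, and the job is handed in when it is done.

```bash
mkdir -p pics; cat > h.py <<'E'
import numpy as np, cv2
from cell import bot
def ray(name,u,v):
    p=bot.camera_params(name);T=np.array(p["cam_to_world"])
    d=T[:3,:3]@np.array([(u-p["cx"])/p["fx"],(v-p["cy"])/p["fy"],1.]);return T[:3,3],d/np.linalg.norm(d)
def onz(name,u,v,z):
    o,d=ray(name,u,v);return (o+d*(z-o[2])/d[2]).round(1)
def proj(name,P):
    p=bot.camera_params(name);T=np.linalg.inv(np.array(p["cam_to_world"]))
    c=T[:3,:3]@np.array(P,float)+T[:3,3];return (c[:2]/c[2]*[p["fx"],p["fy"]]+[p["cx"],p["cy"]]).round(1)
def snap(name,f):
    im=bot.grab_frame(name);cv2.imwrite(f"pics/{f}.png",im[:,:,::-1]);return im
E
python3 - <<'E'
from h import *
for n in("top","side"):
    snap(n,n+"0");p=bot.camera_params(n);print(n,p["fx"],np.array(p["cam_to_world"]).round(2).tolist())
o=bot.get_obs();print(o["time_s"],o["tcp_pos"],o["tcp_rot"],o["gripper_width"])
E
```

```text
top 453.10085276568344 [[-0.03, -0.99, 0.16, 387.96], [-1.0, 0.03, 0.02, -33.1], [-0.02, -0.16, -0.99, 973.02], [0.0, 0.0, 0.0, 1.0]]
side 437.0767508502217 [[-0.99, -0.07, 0.14, 421.26], [-0.15, 0.51, -0.85, 824.79], [-0.01, -0.86, -0.51, 560.21], [0.0, 0.0, 0.0, 1.0]]
0.1 [ 275.38511194 -560.41651816  237.99352785] [ 9.74014641e-01  2.26483478e-01 -2.57105432e-04 -8.04376932e-04] 88.08198678622571
```

View pics/top0.png

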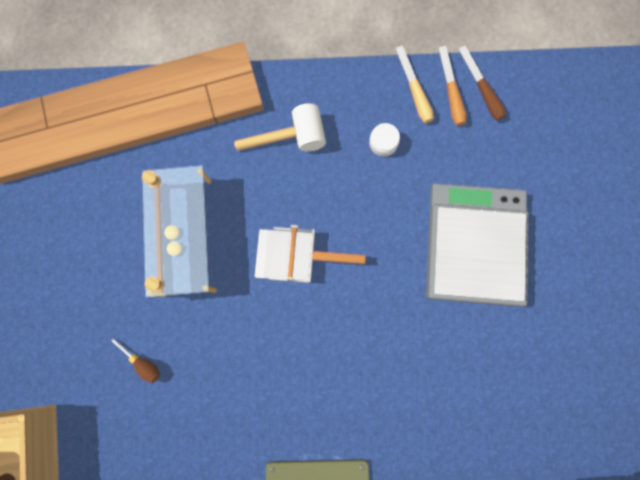

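View pics/side0.png

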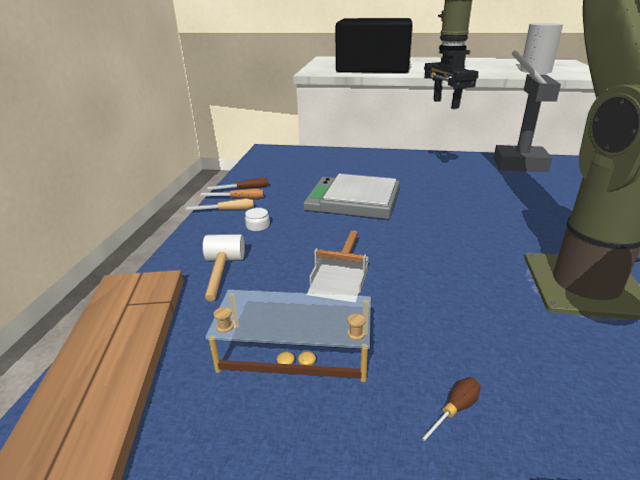

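The top view shows the shelf at left (lip corners about (203,167) and (208,293), studs at (172,232) and (175,248)). The scoop is at (285,255), its tail ends near (365,260), and the platter centre is near (481,255). The side view confirms the studs lie just before the rail, with nothing between scoop and shelf.

```bash
cat > m.py <<'E'
from h import *
im=cv2.imread("pics/top0.png");hsv=cv2.cvtColor(im,cv2.COLOR_BGR2HSV)
def comps(m,roi,amin=20):
    x0,y0,x1,y1=roi;mm=np.zeros_like(m);mm[y0:y1,x0:x1]=m[y0:y1,x0:x1]
    n,l,s,c=cv2.connectedComponentsWithStats(mm)
    return [(s[i].tolist(),c[i].round(1).tolist(),cv2.minAreaRect(np.argwhere(l==i)[:,::-1].astype(np.float32))) for i in range(1,n) if s[i][4]>amin]
E
python3 - <<'E'
from m import *
org=cv2.inRange(hsv,(3,100,90),(20,255,255))
for s,c,r in comps(org,(240,215,380,300)):
    print("org",s,c,r)
    b=cv2.boxPoints(r);print([onz("top",*p,z=36 if s[2]>s[3] else 62).tolist()[:2] for p in b])
y=cv2.inRange(hsv,(15,40,180),(40,255,255))
for s,c,r in comps(y,(160,215,190,262)): print("stud",s,c,onz("top",*c,14))
w=cv2.inRange(hsv,(0,0,190),(180,40,255))
for s,c,r in comps(w,(420,195,535,310),500):
    print("plat",s,c,r,[onz("top",*p,48).tolist()[:2] for p in cv2.boxPoints(r)],onz("top",*r[0],48))
big=cv2.resize(im[150:310,130:390],None,fx=3,fy=3,interpolation=2);cv2.imwrite("pics/c1.png",big)
E
```

```text
org [288, 228, 8, 49, 170] [291.7, 251.6] ((291.7023620605469, 251.97357177734375), (3.475186347961426, 48.34272003173828), 5.07960844039917)
[[471.6, 45.1], [570.2, 34.5], [569.3, 27.4], [470.7, 38.1]]
org [313, 252, 52, 12, 422] [338.2, 257.3] ((338.48760986328125, 257.1698303222656), (51.59376907348633, 8.343547821044922), 4.184916019439697)
[[506.7, -4.7], [524.1, -6.4], [512.8, -113.4], [495.4, -111.3]]
stud [165, 226, 13, 13, 136] [171.1, 232.0] [579.2 301.   14. ]
stud [167, 242, 14, 13, 134] [173.7, 248.1] [543.7 294.6  14. ]
plat [434, 207, 92, 94, 7833] [480.0, 253.8] ((480.59051513671875, 253.5995635986328), (91.0396957397461, 89.70787811279297), 2.726311206817627) [[422.5, -246.4], [607.6, -268.0], [591.9, -454.3], [408.4, -427.3]] [ 506.2 -349.1   48. ]
```

View pics/c1.png

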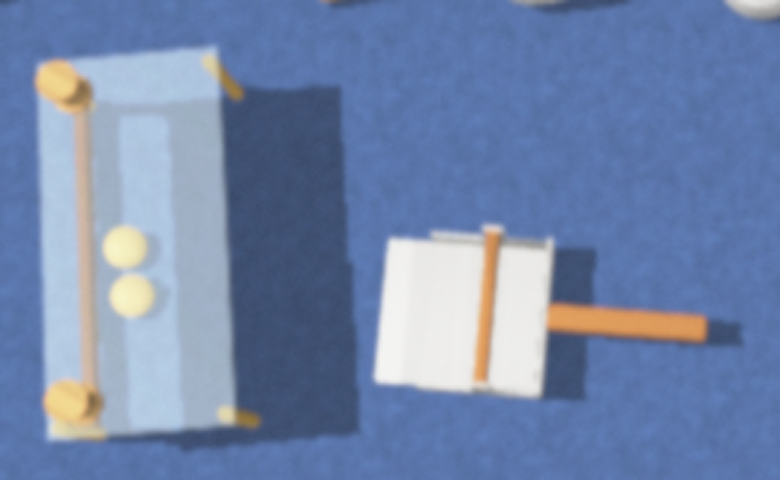

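The crop shows the lip corners at about crop pixels (218,47) and (235,428), and the rear edge at (38,62) and (48,438). The rail is at u≈80–95 and the studs just in front of it; the scoop is slightly rotated relative to the shelf.

```bash
python3 - <<'E'
from h import *
P=[onz("top",130+a/3-.33,150+b/3-.33,81)[:2] for a,b in((218,47),(235,428),(38,62),(48,438))]
print(P)
lip=(P[0]+P[1])/2; back=(P[2]+P[3])/2
l=P[0]-P[1];l2=P[2]-P[3]
print("lip",lip,"in dir",back-lip,np.linalg.norm(back-lip),np.linalg.norm(l))
for d in((-l[1],l[0]),(-l2[1],l2[0]),back-lip): print(np.arctan2(d[1],d[0]))
a=np.arctan2(*(np.array((-l[1]-l2[1],l[0]+l2[0]))[::-1]))
x=np.array([np.cos(a),np.sin(a)]);y=np.array([-x[1],x[0]])
for n,s in(("a",(579.2,301)),("b",(543.7,294.6)),("scoop",(521.5,49.5)),("nose",(521.5+68*.105,49.5+68*.9945))):
    d=np.array(s)-lip;print(n,d@x,d@y)
o=bot.get_obs();from scipy.spatial.transform import Rotation as R
print(R.from_quat(o["tcp_rot"]).as_matrix().round(4).tolist())
E
```

```text
[array([703.8, 215.8]), array([442.2, 201.7]), array([697.6, 340.3]), array([439.4, 325.5])]
lip [573.   208.75] in dir [ -4.5  124.15] 124.23152780192311 261.97971295503015
1.6246433058790606
1.628053581085152
1.607026941708195
a 91.76357145163162 -11.311474459207266
b 87.34413669700737 24.489064593293314
scoop -156.14553706648516 60.260963767756856
nose -89.02017693504465 49.37788041677513
[[0.8974, 0.4412, -0.0009], [0.4412, -0.8974, 0.0015], [-0.0001, -0.0017, -1.0]]
```

```bash
python3 -m pendant '[[[-1,0.07,-0.053,0,-0.1],[-1,0.14,-0.106,0,-0.2],[-1,0.21,-0.159,0.02,-0.35],[-1,0.28,-0.212,0.04,-0.5],[-1,0.35,-0.265,0.06,-0.65],[-1,0.413,-0.317,0.08,-0.8],[-1,0.413,-0.317,0.1,-0.9],[-1,0.413,-0.317,0.12,-1.009],[-1,0.413,-0.317,0.14,-1.009],[-1,0.413,-0.317,0.14,-1.009],[-1,0.413,-0.317,0.14,-1.009],[-1,0.413,-0.317,0.14,-1.009]]]' 30
cat > st.py <<'E'
from h import *
from scipy.spatial.transform import Rotation as R
def st():
    o=bot.get_obs();M=R.from_quat(o["tcp_rot"]).as_matrix()
    print(round(o["time_s"],2),"tcp",np.round(o["tcp_pos"],1),"xang",np.arctan2(M[1,0],M[0,0]).round(4),"tilt",np.arccos(-M[2,2]).round(4),"F",np.round(o["ft_force"],1),"w",round(o["gripper_width"],1),"g",round(o["grasp_force"],1),"q",np.round(o["qpos"],2))
    return o,M
def todo(xy,z,ang):
    o,M=st();d=np.r_[xy,z]-o["tcp_pos"];a=np.arctan2(M[1,0],M[0,0])
    print("shift",(M.T@d/1000).round(4),"turn",-((ang-a+np.pi)%(2*np.pi)-np.pi))
E
python3 -c "
from st import *
todo((506.4,-93.7),10,1.4655)"
```

```text
time_s: 1.1
tcp_pos: [488.5, -130.3, 117.0]
tcp_rot: [0.743, 0.669, -0.0, -0.0]
ft_force: [0.8, -0.3, 0.3]
gripper_width: 88.0
grasp_force: 0.0
1.1 tcp [ 488.5 -130.3  117. ] xang 1.4655 tilt 0.0003 F [ 0.8 -0.3  0.3] w 88.0 g 0.0 q [ 0.34  0.75 -0.28  2.02  0.47  0.43 -0.4 ]
shift [0.0383 0.014  0.1069] turn -7.641264348823285e-06
```

```bash
python3 -m pendant '[[[-1,0.02,0.007,0.01,0],[-1,0.038,0.014,0.03,0],[-1,0.038,0.014,0.05,0],[-1,0.038,0.014,0.05,0],[-1,0.038,0.014,0.05,0]]]'
python3 -c "
from st import *
todo((506.4,-93.7),10,1.4655);snap('top','t1')
im=cv2.imread('pics/t1.png')[180:330,220:400];cv2.imwrite('pics/t1c.png',cv2.resize(im,None,fx=4,fy=4))"
```

```text
time_s: 1.52
tcp_pos: [504.9, -95.8, 67.3]
tcp_rot: [0.743, 0.669, -0.001, -0.001]
ft_force: [-1.0, -0.3, -0.6]
gripper_width: 87.8
grasp_force: 0.0
1.52 tcp [504.9 -95.8  67.3] xang 1.4661 tilt 0.0032 F [-1.  -0.3 -0.6] w 87.8 g 0.0 q [ 0.22  0.84 -0.21  2.02  0.5   0.33 -0.5 ]
shift [0.0023 0.0014 0.0572] turn 0.0005741587089076461
```

View pics/t1c.png

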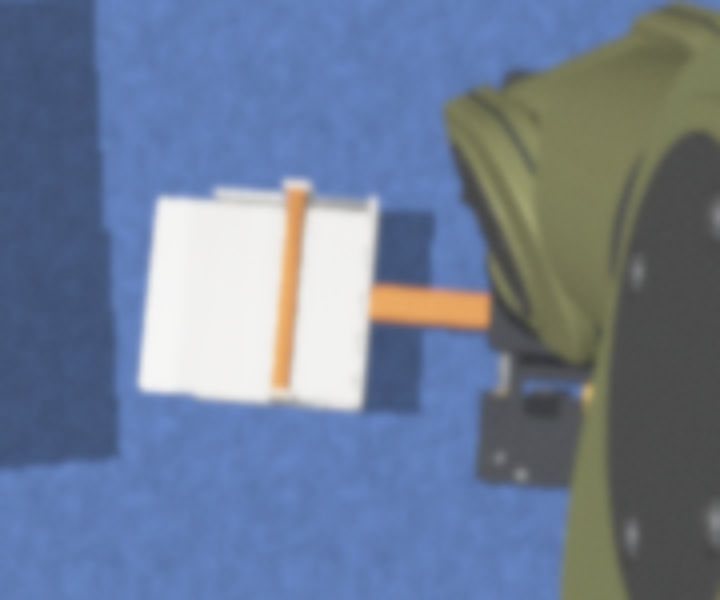

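The view shows the gripper straddling the handle near its end; the scoop hasn't moved. Descend and close.

```bash
python3 -m pendant '[[[-1,0,0,0.02,0],[-1,0,0,0.04,0],[-1,0,0,0.056,0],[-1,0,0,0.056,0],[0.6,0,0,0.056,0],[1,0,0,0.056,0],[1,0,0,0.056,0],[1,0,0,0.056,0],[1,0,0,0.056,0],[1,0,0,0.056,0],[1,0,0,0.056,0],[1,0,0,0.056,0]]]' 35
python3 -c "
from st import *
st()"
```

```text
time_s: 2.57
tcp_pos: [506.1, -95.5, 12.1]
tcp_rot: [0.743, 0.669, 0.0, 0.0]
ft_force: [-0.2, 0.0, -1.0]
gripper_width: 36.9
grasp_force: 0.0
2.57 tcp [506.1 -95.5  12.1] xang 1.4659 tilt 0.0002 F [-0.2  0.  -1. ] w 36.9 g 0.0 q [ 0.17  0.94 -0.13  2.03  0.54  0.2  -0.53]
```

```bash
python3 -m pendant '[[[1,0,0,0,0],[1,0,0,0,0],[1,0,0,0,0],[1,0,0,0,0],[1,0,0,0,0],[1,0,0,0,0],[1,0,0,0,0]]]' 35
python3 -c "
from st import *
st()"
```

```text
time_s: 3.15
tcp_pos: [506.0, -95.5, 11.9]
tcp_rot: [0.743, 0.669, -0.0, -0.0]
ft_force: [0.4, -1.0, -0.6]
gripper_width: 17.3
grasp_force: 35.0
3.15 tcp [506.  -95.5  11.9] xang 1.4658 tilt 0.0 F [ 0.4 -1.  -0.6] w 17.3 g 35.0 q [ 0.17  0.94 -0.13  2.03  0.54  0.2  -0.53]
```

```bash
python3 -c "
from st import *
todo((578.2,-23.3),11.9,1.622)"
```

```text
3.15 tcp [506.  -95.5  11.9] xang 1.4658 tilt 0.0 F [ 0.4 -1.  -0.6] w 17.3 g 35.0 q [ 0.17  0.94 -0.13  2.03  0.54  0.2  -0.53]
shift [ 0.0794  0.0642 -0.    ] turn -0.15624578551113233
```

```bash
python3 -m pendant '[[[1,0.006,0.005,0,-0.01],[1,0.014,0.012,0,-0.03],[1,0.023,0.019,0,-0.045],[1,0.032,0.026,0,-0.063],[1,0.041,0.033,0,-0.08],[1,0.050,0.040,0,-0.1],[1,0.059,0.047,0,-0.117],[1,0.067,0.054,0,-0.132],[1,0.075,0.060,0,-0.147],[1,0.079,0.064,0,-0.156],[1,0.079,0.064,0,-0.156],[1,0.079,0.064,0,-0.156]]]'
python3 - <<'E'
from st import *
st();im=snap("top","t2");snap("side","s2")
b=cv2.imread("pics/t2.png");cv2.imwrite("pics/j2.png",np.hstack([cv2.resize(b[150:310,130:330],None,fx=2,fy=2.5),cv2.resize(cv2.imread("pics/s2.png")[200:400,180:420],(400,400))]))
E
```

```text
time_s: 4.15
tcp_pos: [578.6, -22.4, 11.9]
tcp_rot: [0.689, 0.725, 0.001, -0.0]
ft_force: [-0.7, 0.6, -0.8]
gripper_width: 17.5
grasp_force: 35.0
4.15 tcp [578.6 -22.4  11.9] xang 1.6222 tilt 0.0021 F [-0.7  0.6 -0.8] w 17.5 g 35.0 q [ 0.09  0.98 -0.23  1.83  0.52  0.39 -0.48]
```

View pics/j2.png

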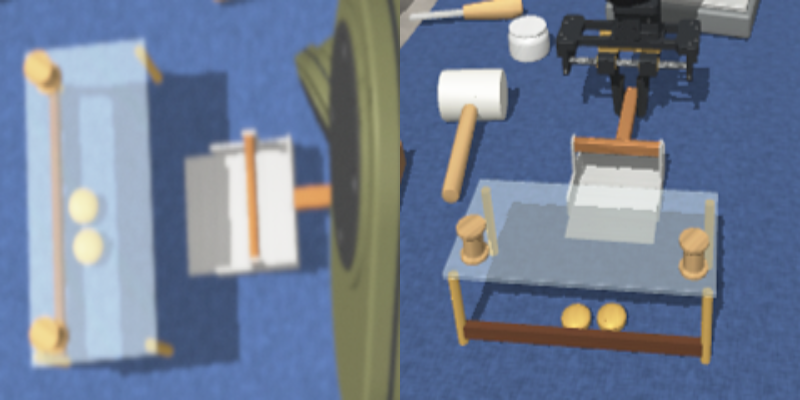

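The top half shows the scoop squared to the shelf, nose just before the lip (corners ≈(185,158) and (190,275) in this mosaic), and studs at (83,206) and (88,246). The side view agrees; the centring needs a number.

```bash
python3 - <<'E'
from m import *
im=cv2.imread("pics/t2.png");hsv=cv2.cvtColor(im,cv2.COLOR_BGR2HSV)
a=onz("top",130+185/2,150+158/2.5,0);b=onz("top",130+190/2,150+275/2.5,0);print(a,b,(a+b)/2,np.linalg.norm(a-b))
org=cv2.inRange(hsv,(3,100,90),(20,255,255))
for s,c,r in comps(org,(230,190,310,270)): print(s,c,r,onz("top",*r[0],60))
y=cv2.inRange(hsv,(15,40,180),(40,255,255))
for s,c,r in comps(y,(160,215,190,262)): print("stud",s,c,onz("top",*c,14))
lip=np.array([573,208.75]);ex=np.array([-.051,.9987]);ey=np.array([-.9987,-.051])
for p in ((a+b)[:2]/2,(561.5,297.8),(578.6,-22.4)): print(((np.array(p)-lip)@ex).round(1),((np.array(p)-lip)@ey).round(1))
E
```

```text
[620.5 192.4   0. ] [516.1 186.5   0. ] [568.3  189.45   0.  ] 104.56658165972527
[253, 205, 6, 47, 173] [255.5, 228.0] ((255.5142059326172, 227.99916076660156), (46.210330963134766, 3.594136953353882), 86.72950744628906) [572.6 110.1  60. ]
[277, 224, 19, 10, 155] [286.0, 228.4] ((286.03106689453125, 228.37242126464844), (8.387594223022461, 18.43609619140625), 85.2363510131836) [569.7  47.1  60. ]
stud [165, 226, 13, 13, 126] [171.4, 232.0] [579.2 300.4  14. ]
stud [168, 243, 13, 12, 122] [173.8, 248.2] [543.5 294.4  14. ]
-19.0 5.7
89.5 6.9
-231.1 6.2
```

```bash
python3 -m pendant '[[[1,0.005,0,0,0],[1,0.013,0,0,0],[1,0.022,0,0,0],[1,0.031,0,0,0],[1,0.040,0,0,0],[1,0.048,0,0,0],[1,0.056,0,0,0],[1,0.064,0,0,0],[1,0.072,0,0,0],[1,0.080,0,0,0],[1,0.088,0,0,0],[1,0.095,0,0,0]]]'
python3 -m pendant '[[[1,0.006,0,0,0],[1,0.012,0,0,0],[1,0.018,0,0,0],[1,0.024,0,0,0],[1,0.030,0,0,0],[1,0.036,0,0,0],[1,0.042,0,0,0],[1,0.048,0,0,0],[1,0.054,0,0,0],[1,0.059,0,0,0],[1,0.062,0,0,0],[1,0.062,0,0,0]]]'
python3 - <<'E'
from st import *
o,_=st();im=snap("top","t3");snap("side","s3")
print("X",(o["tcp_pos"][1]-208.75)*.9987-(o["tcp_pos"][0]-573)*.051)
b=cv2.imread("pics/t3.png");cv2.imwrite("pics/j3.png",np.hstack([cv2.resize(b[150:310,130:330],None,fx=2,fy=2.5),cv2.resize(cv2.imread("pics/s3.png")[200:400,180:420],(400,400))]))
E
```

```text
time_s: 5.25
tcp_pos: [573.0, 72.2, 11.9]
tcp_rot: [0.689, 0.725, 0.0, -0.0]
ft_force: [-0.1, -1.7, -0.7]
gripper_width: 17.7
grasp_force: 35.0
time_s: 6.25
tcp_pos: [569.8, 135.3, 11.9]
tcp_rot: [0.688, 0.726, 0.001, -0.001]
ft_force: [-0.3, 0.2, -0.0]
gripper_width: 17.6
grasp_force: 35.0
6.25 tcp [569.8 135.3  11.9] xang 1.6236 tilt 0.0021 F [-0.3  0.2 -0. ] w 17.6 g 35.0 q [-0.19  0.98 -0.2   1.81  0.45  0.39 -0.67]
X -73.2092381967099
```

View pics/j3.png

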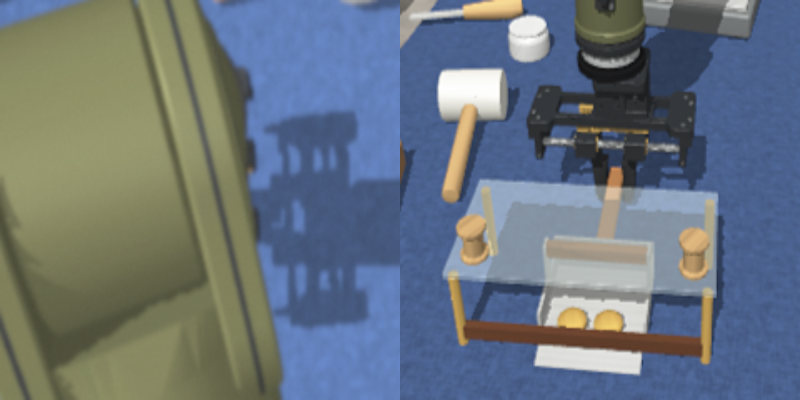

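The side view shows both studs riding on the pan against the rail (572,320 and 608,322 in the mosaic), with the nose protruding beneath it. Push 7 mm deeper, then draw out smoothly.

```bash
python3 -m pendant '[[[1,0.002,0,0,0],[1,0.004,0,0,0],[1,0.006,0,0,0],[1,0.007,0,0,0],[1,0.007,0,0,0],[1,0.007,0,0,0]]]'
python3 - <<'E'
from st import *
st();im=snap("side","s4")
hsv=cv2.cvtColor(im[:,:,::-1].copy(),cv2.COLOR_BGR2HSV)
y=cv2.inRange(hsv,(15,90,150),(35,255,255))[350:368,250:330]
print("stud px area",(y>0).sum(),np.argwhere(y>0).mean(0)[::-1]+[250,350] if y.any() else None)
E
```

```text
time_s: 6.85
tcp_pos: [569.7, 139.9, 11.9]
tcp_rot: [0.689, 0.725, -0.0, 0.0]
ft_force: [0.8, -2.9, 0.7]
gripper_width: 17.3
grasp_force: 35.0
6.85 tcp [569.7 139.9  11.9] xang 1.6216 tilt 0.0004 F [ 0.8 -2.9  0.7] w 17.3 g 35.0 q [-0.2   0.98 -0.2   1.81  0.44  0.4  -0.68]
stud px area 295 [293.81016949 359.50847458]
```

```bash
python3 -m pendant '[[[1,-0.001,0,0,0],[1,-0.004,0,0,0],[1,-0.009,0,0,0],[1,-0.016,0,0,0],[1,-0.024,0,0,0],[1,-0.032,0,0,0],[1,-0.040,0,0,0],[1,-0.048,0,0,0],[1,-0.055,0,0,0],[1,-0.060,0,0,0],[1,-0.063,0,0,0],[1,-0.064,0,0,0]]]'
python3 -m pendant '[[[1,-0.001,0,0,0],[1,-0.004,0,0,0],[1,-0.010,0,0,0],[1,-0.018,0,0,0],[1,-0.027,0,0,0],[1,-0.036,0,0,0],[1,-0.045,0,0,0],[1,-0.054,0,0,0],[1,-0.062,0,0,0],[1,-0.068,0,0,0],[1,-0.072,0,0,0],[1,-0.073,0,0,0]]]'
python3 -m pendant '[[[1,-0.001,0,0,0],[1,-0.004,0,0,0],[1,-0.010,0,0,0],[1,-0.018,0,0,0],[1,-0.027,0,0,0],[1,-0.036,0,0,0],[1,-0.045,0,0,0],[1,-0.054,0,0,0],[1,-0.062,0,0,0],[1,-0.068,0,0,0],[1,-0.072,0,0,0],[1,-0.073,0,0,0]]]'
python3 - <<'E'
from st import *
st();snap("top","t5");snap("side","s5")
b=cv2.imread("pics/t5.png");cv2.imwrite("pics/j5.png",np.hstack([cv2.resize(b[150:310,130:330],None,fx=2,fy=2.5),cv2.resize(cv2.imread("pics/s5.png")[200:400,180:420],(400,400))]))
E
```

```text
time_s: 7.9
tcp_pos: [572.9, 75.3, 12.0]
tcp_rot: [0.689, 0.725, -0.0, 0.0]
ft_force: [0.2, 1.5, -1.5]
gripper_width: 17.7
grasp_force: 35.0
time_s: 8.9
tcp_pos: [576.6, 1.9, 12.0]
tcp_rot: [0.689, 0.724, -0.0, 0.0]
ft_force: [0.1, 0.8, 0.1]
gripper_width: 17.4
grasp_force: 35.0
time_s: 9.9
tcp_pos: [580.2, -70.9, 11.9]
tcp_rot: [0.689, 0.724, -0.0, 0.0]
ft_force: [0.6, 0.9, 0.1]
gripper_width: 17.4
grasp_force: 35.0
9.9 tcp [580.2 -70.9  11.9] xang 1.6206 tilt 0.0007 F [0.6 0.9 0.1] w 17.4 g 35.0 q [ 0.19  0.98 -0.25  1.81  0.54  0.41 -0.41]
```

View pics/j5.png

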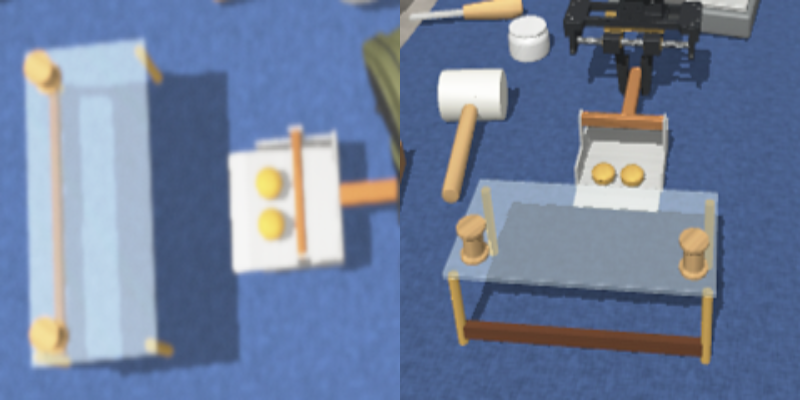

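Both studs are on the pan in both views (top ≈(270,184) and (271,224); the bail bar at (300,190)), with the scoop well clear of the lip. Let go and rise.

```bash
python3 -m pendant '[[[0,0,0,0,0],[-0.4,0,0,0,0],[-0.4,0,0,0,0],[-0.4,0,0,0,0],[-0.4,0,0,0,0],[-0.4,0,0,0,0],[-0.4,0,0,0,0],[-0.4,0,0,0,0]]]'
python3 -m pendant '[[[-0.4,0,0,-0.01,0],[-0.4,0,0,-0.03,0],[-0.4,0,0,-0.06,0],[-0.4,0,0,-0.09,0],[0,0,0,-0.12,0.12],[0.2,0,0,-0.12,0.24],[0.2,0,0,-0.12,0.36],[0.2,0,0,-0.12,0.48],[0.2,0,0,-0.12,0.6],[0.2,0,0,-0.12,0.72],[0.2,0,0,-0.12,0.84],[0.2,0,0,-0.12,0.96]]]'
python3 - <<'E'
from m import *
from st import *
im=snap("top","t6")[:,:,::-1].copy();hsv=cv2.cvtColor(im,cv2.COLOR_BGR2HSV)
org=cv2.inRange(hsv,(3,130,90),(17,255,255))
for s,c,r in comps(org,(200,190,400,270),80):
    print(s,c,r,onz("top",*r[0],61),[onz("top",*p,61).tolist()[:2] for p in cv2.boxPoints(r)])
todo((573.5,62.9),110,0.05)
E
```

```text
time_s: 10.67
tcp_pos: [580.3, -69.6, 11.9]
tcp_rot: [0.689, 0.725, 0.0, 0.0]
ft_force: [0.4, -0.1, 0.5]
gripper_width: 61.9
grasp_force: 0.0
time_s: 11.67
tcp_pos: [580.3, -69.4, 132.8]
tcp_rot: [0.947, 0.322, 0.0, -0.0]
ft_force: [-0.1, 0.6, 0.0]
gripper_width: 35.1
grasp_force: 0.0
[277, 204, 5, 46, 109] [279.0, 225.6] ((279.0, 226.5), (45.1525993347168, 2.4961509704589844), 86.8201675415039) [573.9  61.5  61. ] [[621.5, 65.9], [621.7, 60.7], [527.0, 57.1], [526.9, 62.2]]
11.72 tcp [580.4 -69.2 132.7] xang 0.6512 tilt 0.0007 F [-0.2  0.2 -0.2] w 34.8 g 0.0 q [ 0.1   0.78 -0.11  1.79  0.14  0.58 -1.01]
shift [ 0.0746 -0.1093  0.0228] turn 0.6012292900345622
```

```bash
python3 -m pendant '[[[0.2,0.01,-0.015,0,0.12],[0.2,0.025,-0.036,0,0.24],[0.2,0.041,-0.060,0,0.36],[0.2,0.057,-0.084,0,0.48],[0.2,0.069,-0.101,0,0.6],[0.2,0.0746,-0.1093,0.01,0.601],[0.2,0.0746,-0.1093,0.02,0.601],[0.2,0.0746,-0.1093,0.022,0.601],[0.2,0.0746,-0.1093,0.022,0.601]]]'
python3 - <<'E'
from st import *
todo((573.8,62.3),38,0.05)
snap("side","s7");cv2.imwrite("pics/s7c.png",cv2.resize(cv2.imread("pics/s7.png")[150:350,220:460],None,fx=3,fy=3))
E
```

```text
time_s: 12.47
tcp_pos: [571.1, 59.9, 108.7]
tcp_rot: [1.0, 0.03, -0.001, 0.001]
ft_force: [0.6, -0.8, -0.6]
gripper_width: 35.4
grasp_force: 0.0
12.47 tcp [571.1  59.9 108.7] xang 0.0609 tilt 0.0033 F [ 0.6 -0.8 -0.6] w 35.4 g 0.0 q [-0.23  0.81  0.08  1.83 -0.11  0.51 -1.59]
shift [ 0.0031 -0.0024  0.0706] turn 0.010852234694596063
```

View pics/s7c.png

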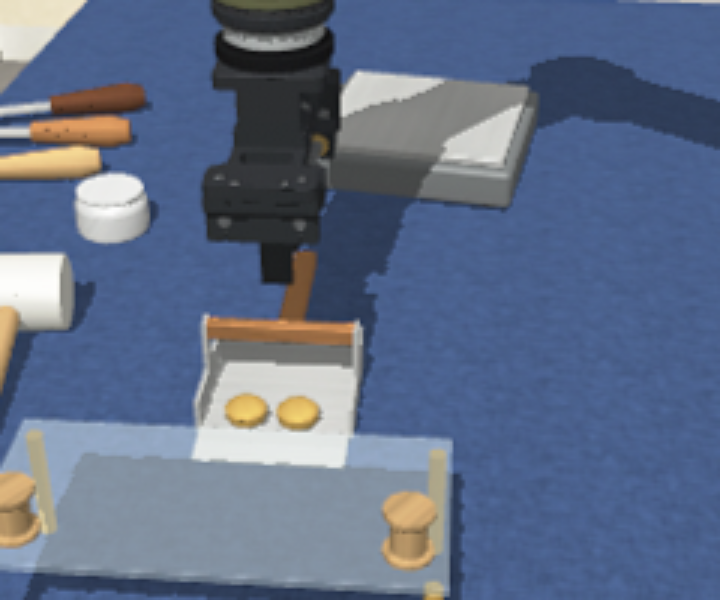

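The view shows the fingers above the bail bar, with the studs at (247,410) and (298,412) well clear towards the nose. Settle, then descend in two stages.

```bash
python3 -m pendant '[[[0.2,0,0,0,0],[0.2,0,0,0,0],[0.2,0,0,0.015,0],[0.2,0,0,0.03,0],[0.2,0,0,0.03,0],[0.2,0,0,0.03,0]]]'
python3 - <<'E'
from st import *
todo((573.8,62.3),37,0.05)
E
```

```text
time_s: 13.02
tcp_pos: [571.7, 61.8, 79.8]
tcp_rot: [1.0, 0.03, -0.001, 0.0]
ft_force: [-0.1, 0.6, 0.4]
gripper_width: 35.2
grasp_force: 0.0
13.02 tcp [571.7  61.8  79.8] xang 0.0603 tilt 0.0011 F [-0.1  0.6  0.4] w 35.2 g 0.0 q [-0.23  0.86  0.07  1.84 -0.12  0.45 -1.58]
shift [ 0.0022 -0.0004  0.0428] turn 0.010341220690146091
```

```bash
python3 -m pendant '[[[0.2,0.002,0,0.01,0.01],[0.2,0.002,0,0.025,0.01],[0.2,0.002,0,0.036,0.01],[0.2,0.002,0,0.0415,0.01],[0.2,0.002,0,0.0415,0.01],[0.6,0.002,0,0.0415,0.01],[1,0.002,0,0.0415,0.01],[1,0.002,0,0.0415,0.01],[1,0.002,0,0.0415,0.01],[1,0.002,0,0.0415,0.01],[1,0.002,0,0.0415,0.01],[1,0.002,0,0.0415,0.01]]]' 45
python3 -m pendant '[[[1,0,0,0,0],[1,0,0,0,0],[1,0,0,0,0],[1,0,0,0,0]]]' 45
python3 - <<'E'
from st import *
st()
E
```

```text
time_s: 14.02
tcp_pos: [574.4, 62.6, 39.0]
tcp_rot: [1.0, 0.025, 0.0, -0.0]
ft_force: [-0.3, -0.3, 3.3]
gripper_width: 9.5
grasp_force: 45.0
time_s: 14.35
tcp_pos: [574.4, 62.6, 39.0]
tcp_rot: [1.0, 0.025, 0.001, -0.0]
ft_force: [-1.0, 0.2, 5.6]
gripper_width: 9.6
grasp_force: 45.0
14.35 tcp [574.4  62.6  39. ] xang 0.0507 tilt 0.001 F [-1.   0.2  5.6] w 9.6 g 45.0 q [-0.22  0.93  0.06  1.85 -0.13  0.37 -1.59]
```

```bash
python3 -m pendant '[[[1,0,0,-0.001,0],[1,0,0,-0.004,0],[1,0,0,-0.010,0],[1,0,0,-0.019,0],[1,0,0,-0.030,0],[1,0,0,-0.042,0],[1,0,0,-0.054,0],[1,0,0,-0.066,0],[1,0,0,-0.077,0],[1,0,0,-0.085,0],[1,0,0,-0.089,0],[1,0,0,-0.09,0]]]' 50
python3 - <<'E'
from st import *
o,M=st();snap("top","t8");snap("side","s8")
b=cv2.imread("pics/t8.png");cv2.imwrite("pics/j8.png",np.hstack([cv2.resize(b[150:310,130:330],None,fx=2,fy=2.5),cv2.resize(cv2.imread("pics/s8.png")[150:350,220:460],(400,400))]))
# scoop origin = bail + 12*dir ; want origin at platter centre -> keep yaw 1.62
d=np.array([-.05,.9988]);bail=np.array([506.2,-349.1])-12*d
todo(bail,129,0.0507)
E
```

```text
time_s: 15.35
tcp_pos: [574.4, 62.6, 129.5]
tcp_rot: [1.0, 0.025, 0.001, -0.0]
ft_force: [-0.2, 0.4, -3.2]
gripper_width: 9.4
grasp_force: 50.0
15.35 tcp [574.4  62.6 129.5] xang 0.0508 tilt 0.0015 F [-0.2  0.4 -3.2] w 9.4 g 50.0 q [-0.24  0.78  0.09  1.82 -0.12  0.55 -1.6 ]
15.45 tcp [573.8  62.6 128.4] xang 0.0509 tilt 0.0002 F [ 0.5 -0.5 -4.2] w 9.4 g 50.0 q [-0.24  0.78  0.09  1.82 -0.12  0.55 -1.6 ]
shift [-0.0885  0.4197 -0.0005] turn 0.00021314975306152562
```

View pics/j8.png

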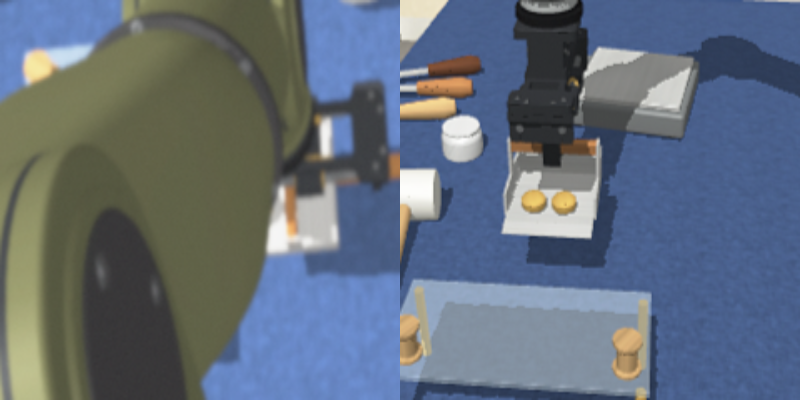

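The scoop hangs level, about 90 mm up, with both studs in it (mosaic (533,201) and (563,202)). Carry it to the scale in gentle stages.

```bash
python3 -m pendant '[[[1,-0.0004,0.002,0,0],[1,-0.0015,0.007,0,0],[1,-0.0034,0.016,0,0],[1,-0.0057,0.027,0,0],[1,-0.0084,0.040,0,0],[1,-0.011,0.052,0,0],[1,-0.0137,0.065,0,0],[1,-0.0164,0.078,0,0],[1,-0.0188,0.089,0,0],[1,-0.0206,0.098,0,0],[1,-0.0217,0.103,0,0],[1,-0.0221,0.105,0,0]]]'
python3 -m pendant '[[[1,-0.0004,0.002,0,0],[1,-0.0015,0.007,0,0],[1,-0.0034,0.016,0,0],[1,-0.0057,0.027,0,0],[1,-0.0084,0.040,0,0],[1,-0.011,0.052,0,0],[1,-0.0137,0.065,0,0],[1,-0.0164,0.078,0,0],[1,-0.0188,0.089,0,0],[1,-0.0206,0.098,0,0],[1,-0.0217,0.103,0,0],[1,-0.0221,0.105,0,0]]]'
python3 -m pendant '[[[1,-0.0004,0.002,0,0],[1,-0.0015,0.007,0,0],[1,-0.0034,0.016,0,0],[1,-0.0057,0.027,0,0],[1,-0.0084,0.040,0,0],[1,-0.011,0.052,0,0],[1,-0.0137,0.065,0,0],[1,-0.0164,0.078,0,0],[1,-0.0188,0.089,0,0],[1,-0.0206,0.098,0,0],[1,-0.0217,0.103,0,0],[1,-0.0221,0.105,0,0]]]'
python3 - <<'E'
from st import *
todo((506.8,-361.1),129,0.0507)
E
```

```text
time_s: 16.45
tcp_pos: [557.0, -45.0, 128.5]
tcp_rot: [1.0, 0.024, -0.0, 0.0]
ft_force: [0.2, -0.0, -3.9]
gripper_width: 9.4
grasp_force: 50.0
time_s: 17.45
tcp_pos: [540.2, -150.9, 128.5]
tcp_rot: [1.0, 0.025, -0.0, 0.0]
ft_force: [0.4, -0.7, -4.3]
gripper_width: 9.4
grasp_force: 50.0
time_s: 18.45
tcp_pos: [523.4, -256.8, 128.4]
tcp_rot: [1.0, 0.025, -0.0, 0.0]
ft_force: [0.1, 0.3, -4.5]
gripper_width: 9.7
grasp_force: 50.0
18.45 tcp [ 523.4 -256.8  128.4] xang 0.0493 tilt 0.0005 F [ 0.1  0.3 -4.5] w 9.7 g 50.0 q [ 0.38  0.78  0.    1.8  -0.    0.56 -1.14]
shift [-0.0217  0.1034 -0.0005] turn -0.0014243921225243206
```

```bash
python3 -m pendant '[[[1,-0.0004,0.002,0,0],[1,-0.0015,0.007,0,0],[1,-0.0034,0.016,0,0],[1,-0.0057,0.027,0,0],[1,-0.0084,0.040,0,0],[1,-0.011,0.052,0,0],[1,-0.0137,0.065,0,0],[1,-0.0164,0.078,0,0],[1,-0.0188,0.089,0,0],[1,-0.0206,0.098,0,0],[1,-0.0215,0.102,0,0],[1,-0.0218,0.1034,0,0]]]'
python3 -m pendant '[[[1,0,0,0,0],[1,0,0,0.002,0],[1,0,0,0.006,0],[1,0,0,0.011,0],[1,0,0,0.016,0],[1,0,0,0.021,0],[1,0,0,0.026,0],[1,0,0,0.030,0],[1,0,0,0.033,0],[1,0,0,0.035,0],[1,0,0,0.036,0],[1,0,0,0.036,0]]]'
python3 - <<'E'
from st import *
st();snap("side","s9");snap("top","t9")
cv2.imwrite("pics/j9.png",np.hstack([cv2.resize(cv2.imread("pics/t9.png")[150:330,380:580],(400,360)),cv2.resize(cv2.imread("pics/s9.png")[120:280,250:450],(400,360))]))
E
```

```text
time_s: 19.45
tcp_pos: [506.8, -361.0, 128.4]
tcp_rot: [1.0, 0.025, -0.0, 0.0]
ft_force: [-0.3, 0.3, -4.6]
gripper_width: 9.6
grasp_force: 50.0
time_s: 20.45
tcp_pos: [507.2, -359.8, 92.3]
tcp_rot: [1.0, 0.025, -0.0, -0.0]
ft_force: [1.0, -0.1, -5.0]
gripper_width: 9.3
grasp_force: 50.0
20.45 tcp [ 507.2 -359.8   92.3] xang 0.0508 tilt 0.0001 F [ 1.  -0.1 -5. ] w 9.3 g 50.0 q [ 0.55  0.88 -0.02  1.69  0.03  0.58 -1.  ]
```

View pics/j9.png

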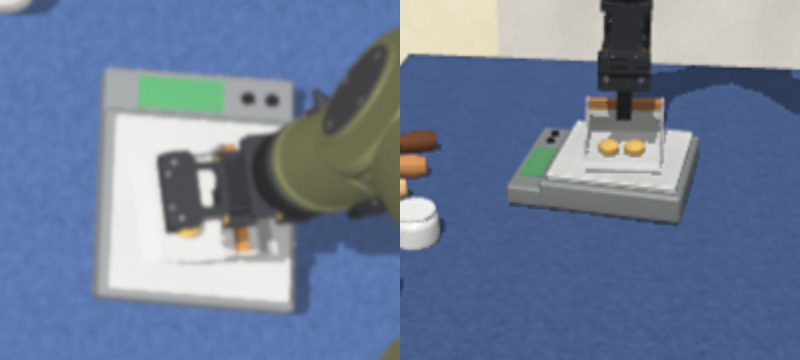

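The views show the scoop just above the middle of the platter with both studs aboard. Lower the last few millimetres slowly.

```bash
python3 -m pendant '[[[1,0,0,0.001,0],[1,0,0,0.0015,0],[1,0,0,0.002,0],[1,0,0,0.0025,0],[1,0,0,0.003,0],[1,0,0,0.0035,0],[1,0,0,0.004,0],[1,0,0,0.004,0],[1,0,0,0.0045,0],[1,0,0,0.0045,0]]]'
```

```text
time_s: 21.38
tcp_pos: [507.2, -359.8, 87.9]
tcp_rot: [1.0, 0.025, -0.0, 0.0]
ft_force: [-0.8, 0.5, -4.4]
gripper_width: 9.6
grasp_force: 50.0
```

```bash
python3 -m pendant '[[[1,0,0,0.0004,0],[1,0,0,0.0008,0],[1,0,0,0.0012,0],[1,0,0,0.0012,0],[1,0,0,0.0012,0]]]'
python3 -m pendant '[[[1,0,0,0.0003,0],[1,0,0,0.0006,0],[1,0,0,0.0006,0],[1,0,0,0.0006,0]]]'
```

```text
time_s: 21.8
tcp_pos: [507.3, -359.8, 87.1]
tcp_rot: [1.0, 0.025, 0.0, 0.0]
ft_force: [-0.9, 0.3, -0.7]
gripper_width: 9.8
grasp_force: 50.0
time_s: 22.13
tcp_pos: [507.3, -359.8, 87.0]
tcp_rot: [1.0, 0.025, 0.0, 0.0]
ft_force: [-2.2, 1.4, 5.7]
gripper_width: 9.7
grasp_force: 50.0
```

```bash
python3 -m pendant '[[[0.7,0,0,0,0],[0.5,0,0,0,0],[0.3,0,0,0,0],[0.3,0,0,0,0],[0.3,0,0,0,0],[0.3,0,0,0,0],[0.3,0,0,0,0]]]'
python3 -m pendant '[[[0.3,0,0,-0.003,0],[0.3,0,0,-0.01,0],[0.3,0,0,-0.02,0],[0.3,0,0,-0.04,0],[0.3,0,0,-0.065,0],[0.3,0,0,-0.09,0],[0.3,0,0,-0.12,0],[0.3,-0.03,0,-0.15,0],[0.3,-0.06,0,-0.15,0],[0.3,-0.1,0,-0.15,0],[0.3,-0.14,0,-0.15,0],[0.3,-0.14,0,-0.15,0]]]'
python3 - <<'E'
from m import *
from st import *
st();im=snap("top","ta")[:,:,::-1].copy();snap("side","sa")
cv2.imwrite("pics/ja.png",np.hstack([cv2.resize(im[150:330,380:580],(400,360)),cv2.resize(cv2.imread("pics/sa.png")[120:280,250:450],(400,360))]))
hsv=cv2.cvtColor(im,cv2.COLOR_BGR2HSV)
for s,c,r in comps(cv2.inRange(hsv,(3,130,90),(17,255,255)),(430,200,540,310),60): print(s,r,onz("top",*r[0],109))
E
```

```text
time_s: 22.72
tcp_pos: [507.3, -359.8, 86.1]
tcp_rot: [1.0, 0.025, 0.0, 0.0]
ft_force: [-0.8, -0.9, -0.1]
gripper_width: 30.7
grasp_force: 0.0
time_s: 23.72
tcp_pos: [357.3, -367.7, 237.1]
tcp_rot: [1.0, 0.021, -0.004, -0.0]
ft_force: [-1.4, -0.1, 0.4]
gripper_width: 31.1
grasp_force: 0.0
23.72 tcp [ 357.3 -367.7  237.1] xang 0.0418 tilt 0.0085 F [-1.4 -0.1  0.4] w 31.1 g 0.0 q [ 0.73  0.55 -0.03  1.9   0.03  0.7  -0.85]
[491, 224, 11, 51, 218] ((496.13690185546875, 248.98089599609375), (50.90220642089844, 4.37620735168457), 82.05652618408203) [ 506.3 -358.5  109. ]
[515, 244, 25, 9, 184] ((527.0447998046875, 248.03794860839844), (7.723230361938477, 24.498416900634766), 85.2363510131836) [ 506.2 -417.1  109. ]
```

View pics/ja.png

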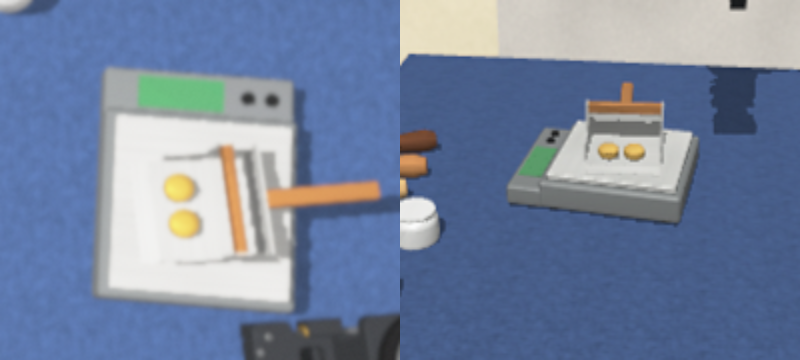

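The scoop stands flat on the platter, with the bail at (506,-358) and so the pan centre within about 5 mm of the platter's centre. Both studs are in the pan and the gripper is clear.

```bash
python3 -m pendant '[[[0.3,0,0,0,0],[0.3,0,0,0,0],[0.3,0,0,0,0],[0.3,0,0,0,0]]]' && python3 -c "
from cell import bot
print(bot.close_job())"
```

```text
time_s: 24.15
tcp_pos: [368.6, -366.6, 236.1]
tcp_rot: [1.0, 0.026, 0.0, 0.0]
ft_force: [-0.4, -0.1, -0.3]
gripper_width: 30.5
grasp_force: 0.0
the job is handed in; nothing more can be done
None
```

The job is handed in at 24 s: the last camera view showed the scoop flat on the platter, about 5 mm from its centre, with both studs in the pan and the gripper clear; the hand-in returned no verdict.

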